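# Load spacers by length and hold the enabling lever half-way

### The job

Load the insertion station: stand the four loose aluminium spacers upright and fully down in the holes of the two row blocks, the two long ones in the block with the taller gauge post and the two short ones in the block with the shorter post. Only when all four are in, press the sprung enabling lever down from above with the fingertips to its middle position, half-way, where its arm is level and its pad is as high as the two pins beside it; never press it right down to its bottom position, which trips the station. Finish while still holding the lever there, and leave the other things on the bench where they are.

Things in the scene. Friction and masses are not known exactly. Their poses are not given: they have to be found in the camera images.
- long_row: Fixed grey plastic row block, 50 x 160 x 25 mm high, origin at the centre of its underside, row along its own y axis. Two blind holes, 27 mm across with a 3 mm lead-in, 18 mm deep (floor 7 mm above the bench), at y -55 and -3 mm; at y +55 mm a fixed dark steel gauge post, 24 mm across, as tall as a long spacer standing in a hole: its top is 82 mm above the bench.
- short_row: Fixed grey plastic row block, 50 x 160 x 25 mm high, origin at the centre of its underside, row along its own y axis. Two blind holes, 27 mm across with a 3 mm lead-in, 18 mm deep (floor 7 mm above the bench), at y -55 and -3 mm; at y +55 mm a fixed dark steel gauge post, 24 mm across, as tall as a short spacer standing in a hole: its top is 62 mm above the bench.
- long_row_hole0 (a point): Centre of the mouth of hole 0 of the long row block, 25 mm above the bench.
- long_row_hole1 (a point): Centre of the mouth of hole 1 of the long row block, 25 mm above the bench.
- short_row_hole0 (a point): Centre of the mouth of hole 0 of the short row block, 25 mm above the bench.
- short_row_hole1 (a point): Centre of the mouth of hole 1 of the short row block, 25 mm above the bench.
- long_a: Loose plain aluminium round spacer, 24 mm diameter, 75 mm long (long kind), starts standing upright on the bench; origin at the centre of its foot, z up along its axis. 90 g, give or take 30 %.
- long_b: Loose plain aluminium round spacer, 24 mm diameter, 75 mm long (long kind), starts standing upright on the bench; origin at the centre of its foot, z up along its axis. 90 g, give or take 30 %.
- short_a: Loose plain aluminium round spacer, 24 mm diameter, 55 mm long (short kind), starts standing upright on the bench; origin at the centre of its foot, z up along its axis. 65 g, give or take 30 %.
- short_b: Loose plain aluminium round spacer, 24 mm diameter, 55 mm long (short kind), starts standing upright on the bench; origin at the centre of its foot, z up along its axis. 65 g, give or take 30 %.
- station: Fixed grey enabling station, base plate 240 x 120 x 12 mm; origin on the bench under the lever's hinge, the lever reaches out along its own -x. The hinge runs along y, 75 mm above the bench, between two cheeks 95 mm high. Two steel pins, 10 mm across, stand at x -120, y +50 and -50 mm, tops at 80 mm, the height of the lever's pad at half travel.
- lever (a joint): Angle of the sprung steel lever, rad: 0 released (arm slopes 0.25 rad up towards its free end), 0.25 half-way (arm level), 0.5 bottomed. A spring always drives it back to 0: moment about 0.36 N m at 0, 0.96 N m half-way (about 9 N at the pad), 1.56 N m at the bottom.
- lever_pad (a point): Centre of the top of the black rubber pad (50 mm long, 44 mm wide) near the lever's free end, 105 mm from the hinge; about 106 mm above the bench when released, 80 mm half-way, 54 mm bottomed. It moves with the lever.
- terminal: Bystander: white terminal block 50 x 24 x 18 mm; origin at its underside.
- rail_offcut: Bystander: steel mounting-rail offcut, 110 x 37 x 9 mm; origin at its underside.
- screwdriver: Bystander: screwdriver lying on the bench behind the task area.
- tape: Bystander: black roll of tape, 90 mm across, 19 mm high; origin at its underside.
- relay: Bystander: black contactor, 45 x 50 x 74 mm; origin at its underside.
- grommet: Bystander: rubber grommet, 28 mm across, 12 mm high; origin at its underside.
Mind the look-alikes: they are no part of the job. Leave any pink or yellow look-alike of the short_row alone.

How it is judged:
On the way:
1. all four spacers stand fully down in the holes of their matching rows, the lever still released ((horizontal distance between long_a and long_row_hole0 below 0.006 m or horizontal distance between long_a and long_row_hole1 below 0.006 m) and z of each of long_a, long_b in the frame of long_row below 0.012 m and angle between each of long_a, long_b, short_a, short_b's own z axis and vertical below 0.2 rad and (horizontal distance between long_b and long_row_hole0 below 0.006 m or horizontal distance between long_b and long_row_hole1 below 0.006 m) and (horizontal distance between short_a and short_row_hole0 below 0.006 m or horizontal distance between short_a and short_row_hole1 below 0.006 m) and z of each of short_a, short_b in the frame of short_row below 0.012 m and (horizontal distance between short_b and short_row_hole0 below 0.006 m or horizontal distance between short_b and short_row_hole1 below 0.006 m) and value of joint lever below 0.05 rad), for 0.2 s.
At the end, for the whole second after the job is handed in: Both long spacers are in holes of the row with the tall post and both short ones in the row with the short post, foot within 5 mm of the hole floor and 6 mm of its axis, upright within 0.2 rad and at rest; the fingers hold the lever between 0.18 and 0.32 rad, pressing with more than 3 N ((horizontal distance between long_a and long_row_hole0 below 0.006 m or horizontal distance between long_a and long_row_hole1 below 0.006 m) and z of each of long_a, long_b in the frame of long_row below 0.012 m and angle between each of long_a, long_b, short_a, short_b's own z axis and vertical below 0.2 rad and (horizontal distance between long_b and long_row_hole0 below 0.006 m or horizontal distance between long_b and long_row_hole1 below 0.006 m) and (horizontal distance between short_a and short_row_hole0 below 0.006 m or horizontal distance between short_a and short_row_hole1 below 0.006 m) and z of each of short_a, short_b in the frame of short_row below 0.012 m and (horizontal distance between short_b and short_row_hole0 below 0.006 m or horizontal distance between short_b and short_row_hole1 below 0.006 m) and value of joint lever between 0.18 and 0.32 rad and contact force between the fingers and lever above 3 N and linear speed of each of long_a, long_b, short_a, short_b below 0.02 m/s); the arm keeps its last pose, push and grip.
It fails at once if the lever is pressed (over 0.12 rad) while not all spacers are loaded (value of joint lever above 0.12 rad and not (((horizontal distance between long_a and long_row_hole0 below 0.006 m or horizontal distance between long_a and long_row_hole1 below 0.006 m) and z of long_a in the frame of long_row below 0.012 m and angle between long_a's own z axis and vertical below 0.2 rad) and ((horizontal distance between long_b and long_row_hole0 below 0.006 m or horizontal distance between long_b and long_row_hole1 below 0.006 m) and z of long_b in the frame of long_row below 0.012 m and angle between long_b's own z axis and vertical below 0.2 rad) and ((horizontal distance between short_a and short_row_hole0 below 0.006 m or horizontal distance between short_a and short_row_hole1 below 0.006 m) and z of short_a in the frame of short_row below 0.012 m and angle between short_a's own z axis and vertical below 0.2 rad) and ((horizontal distance between short_b and short_row_hole0 below 0.006 m or horizontal distance between short_b and short_row_hole1 below 0.006 m) and z of short_b in the frame of short_row below 0.012 m and angle between short_b's own z axis and vertical below 0.2 rad))).
It fails at once if the lever is pressed to its bottom position (over 0.45 rad) (value of joint lever above 0.45 rad).
It fails at once if a bystander is knocked or pushed more than 25 mm (distance of any of terminal, rail_offcut, screwdriver, tape, relay, grommet from where it was at the start of the episode above 0.025 m).
It also fails if it takes over 72 s, if anything falls off the work surface, if the arm or the gripper's body presses on something with over 40 N, if the wrist force passes 120 N, or if a joint passes its speed limit or range.

### The arm

A 6-joint arm with a two-finger parallel gripper is mounted at the origin on the work surface. World frame = base frame: x ahead of the robot, y to its left, z up, the work surface at z = 0. Lengths are in m, angles in rad, forces in N, time in s.
With the tool pointing down it reaches from about 0.275 to 0.725 m from the base axis. Payload 5.6 kg.
Tool frame: the origin (TCP) lies at the very end of the fingers, on their centre line; the grasp point (between the pads) lies 19 mm behind it; z points along the fingers, y is the line along which they close (so a half turn about z gives the same grasp; the last joint's range is limited). The gripper opens to 85 mm and grips with 20 to 120 N. Pads are 22 mm wide; open, the fingers measure 114 mm over their backs; the gripper's body (76 mm by 85 mm) begins 54 mm behind the grasp point. The pads swing forward as they close: fully open they stand 13 mm farther back than shut.
Start: joints at [1.422, 0.255, 0.108, 0, -1.424, -0.285], TCP at [0.231, 0.499, 0.231] pointing down, gripper open.
Joint ranges: [-2.95, 2.95], [-1.21, 1.97], [-1.09, 1.5], [-2.87, 1.71], [-2.94, -0.07], [-3.05, 3.05]. Speed limits (rad/s): [2.57, 2.57, 3.14, 3.14, 3.14, 3.14].

### API

Orientations are given as a rotation vector (axis times angle).
In Python, from plant import state, grab_frame, calibration, finish_job gives the robot as it stands.
- The arm moves only by the tool servo_tool, never from a script. Its argument "deltas" is a list of rows, each a list of 4 numbers: the shift along the tool's x, y, z in m, then the turn about the tool's z in degrees. A call has exactly 10 rows; each row shifts and turns the commanded pose from where the row before left it, along the tool's axes as they then stand; what a row does not reach is not made up. A row lasts 1/10 s, in which the tool goes at most 50 mm and 8.59 degrees, less where a joint would pass 70% of its speed; a pose out of reach is approached as far as the arm can. A call with a gripper value outside its range is refused whole. "fingers" is the opening, from 0 (shut) to 1 (fully open), set as the call begins (left out, the last holds). The fingers move at their own pace and stop on an object; the grip force is fixed at half the most. Time passes only in rows, so rows that do not move let the fingers close, or fill a call up. It gives the time, the measured TCP pose, the force, the opening and the grip force at its end, in the units of the state.
- state(): the state, without advancing time (a new reading comes with each control period).
- grab_frame(name): name is "scene" or "top" or "wrist"; returns the picture (400x640x3 uint8, red, green, blue); there is no depth.
- calibration(name): a dict with "fx", "fy", "cx", "cy" (pixels), "dist" ([k1, k2, p1, p2, k3] as OpenCV has them; the pictures are not rectified), "R" (3x3) and "t" (3): a world point X has camera coordinates R X + t. Camera axes: x right, y down, z forward; pixel columns grow to the right and rows downward; lengths in m; the calibration is good to about 2 mm. A picture is of the moment at which its call begins: read the wrist's pose just before it. calibration takes no time and is no camera call; for the wrist camera it gives the pose at the moment of the call.
- finish_job(): hands the job in; it is judged then, once.
The state is a dict: "t": time; "joints": joint angles; "joint_velocities": joint speeds; "tau": joint torques, N m; "eef_pos": TCP position; "tool_rot": TCP orientation; "wrist_force": force on the tool from outside, world axes, zero at the start; "torque": the same for the moment, N m; "finger_gap": opening from 0.0 (shut) to 1.0 (fully open); "gripper_force": force on a finger pad.
Only numpy, scipy, OpenCV 4.12 (cv2) and the standard library are available. Lean on these libraries where they do the work, as an engineer would, in place of code of your own. Each camera call takes 0.05 s, during which the arm holds its last target. There are 200 camera calls.

## Working session

There is one attempt and no reset: what is moved stays moved. The work goes in short steps, Python scripts to look and compute and a tool call to move; the robot and the scene stay as the last step left them, time stands still between calls to the robot, and variables do not carry over. Pictures are saved under pics/ and viewed, at most 10 in all, crops included, and the job is handed in when it is done.

Besides the shell and the picture viewer there is one more tool, called after "Request:" by a JSON object that holds its "api" and its "payload", one argument or row to a line. servo_tool: Moves the arm, as the interface text tells. Its arguments: {"type":"object","properties":{"deltas":{"type":"array"},"fingers":{"type":"number"}},"required":["deltas"]}

```bash
mkdir -p pics
python3 - <<'E'
from plant import *
import cv2,numpy as np
for n in("top","scene"):
    f=grab_frame(n);cv2.imwrite(f"pics/{n}0.png",f[:,:,::-1])
    c=calibration(n);print(n,{k:np.round(v,4).tolist() for k,v in c.items()})
s=state();print({k:np.round(v,3).tolist() for k,v in s.items()})
E
```

```text
top {'fx': 496.1918, 'fy': 496.1918, 'cx': 317.7721, 'cy': 198.537, 'dist': [0.0144, 0.0, 0.0, 0.0, 0.0], 'R': [[0.0149, -0.9999, -0.0039], [-0.9892, -0.0142, -0.1462], [0.1461, 0.006, -0.9893]], 't': [0.0276, 0.5233, 1.6548]}
scene {'fx': 477.4818, 'fy': 477.4818, 'cx': 322.7461, 'cy': 200.6279, 'dist': [-0.0212, 0.0, 0.0, 0.0, 0.0], 'R': [[-0.7414, 0.6709, 0.0142], [0.4185, 0.4788, -0.7717], [-0.5246, -0.5662, -0.6358]], 't': [0.3607, -0.1516, 1.8201]}
{'t': 0.1, 'joints': [1.422, 0.256, 0.107, -0.0, -1.424, -0.285], 'joint_velocities': [0.002, -0.001, 0.003, 0.002, -0.0, -0.001], 'tau': [-0.002, -38.76, 23.847, 5.378, -0.004, -0.0], 'eef_pos': [0.231, 0.499, 0.23], 'tool_rot': [3.066, -0.676, -0.0], 'wrist_force': [0.713, -0.017, -1.218], 'torque': [-0.003, 0.013, 0.023], 'gripper_force': 0.0, 'finger_gap': 0.998}
```

View pics/top0.png

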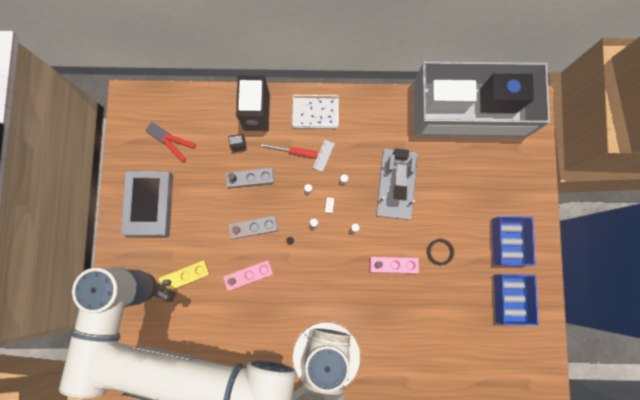

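View pics/scene0.png

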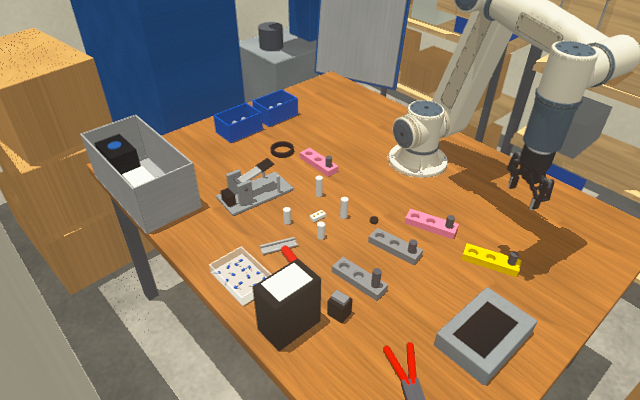

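The top view shows two grey blocks at (249,178) and (253,228), with the post at the left end of each. The look-alikes are pink at (248,275) and (395,265), and yellow at (184,276). The four white spacers are at (308,188), (344,179), (314,223) and (355,228), and the lever station is at (399,183). Next I'll check one close crop of both views.

```bash
cat > h.py <<'E'
from plant import *
import cv2,numpy as np
def KD(c): return np.array([[c['fx'],0,c['cx']],[0,c['fy'],c['cy']],[0,0,1]]),np.array(c['dist'],float)
def proj(c,X):
    K,d=KD(c);return cv2.projectPoints(np.float64(X).reshape(-1,3),cv2.Rodrigues(np.array(c['R']))[0],np.array(c['t'],float),K,d)[0][:,0]
def back(c,uv,z):
    K,d=KD(c);p=cv2.undistortPoints(np.float64(uv).reshape(-1,1,2),K,d)[:,0]
    R=np.array(c['R']);o=-R.T@np.array(c['t']);r=np.c_[p,np.ones(len(p))]@R
    return o+r*((z-o[2])/r[:,2])[:,None]
E
python3 - <<'E'
from h import *
ct,cs=calibration("top"),calibration("scene")
a=cv2.imread("pics/top0.png")[140:250,215:425];b=cv2.imread("pics/scene0.png")[150:300,210:430]
A=cv2.resize(a,(573,300),interpolation=cv2.INTER_CUBIC);B=cv2.resize(b,(440,300),interpolation=cv2.INTER_CUBIC)
M=np.zeros((600,573,3),np.uint8);M[:300]=A;M[300:,:440]=B;cv2.imwrite("pics/crop1.png",M)
print("post tops tall",back(ct,[[231,177],[236,229]],.075).round(3).tolist())
print("holes",back(ct,[[249,178],[264,176],[253,228],[269,226]],.025).round(3).tolist())
p=back(ct,[[308,188],[344,179],[314,223],[355,228]],.06);print("sp",p.round(3).tolist())
for z in(0,.055,.075):
    q=p.copy();q[:,2]=z;print(z,proj(cs,q).round().tolist())
print("lever/cheek",back(ct,[[401,155],[401,193],[400,183]],.09).round(3).tolist())
E
```

```text
post tops tall [[0.586, 0.328, 0.075], [0.412, 0.304, 0.075]]
holes [[0.593, 0.275, 0.025], [0.601, 0.223, 0.025], [0.42, 0.255, 0.025], [0.428, 0.2, 0.025]]
sp [[0.555, 0.069, 0.06], [0.588, -0.053, 0.06], [0.437, 0.047, 0.06], [0.422, -0.091, 0.06]]
0 [[321.0, 237.0], [289.0, 222.0], [344.0, 217.0], [319.0, 195.0]]
0.055 [[321.0, 224.0], [288.0, 209.0], [344.0, 204.0], [319.0, 183.0]]
0.075 [[322.0, 219.0], [288.0, 204.0], [345.0, 199.0], [319.0, 178.0]]
lever/cheek [[0.667, -0.241, 0.09], [0.538, -0.24, 0.09], [0.571, -0.237, 0.09]]
```

View pics/crop1.png

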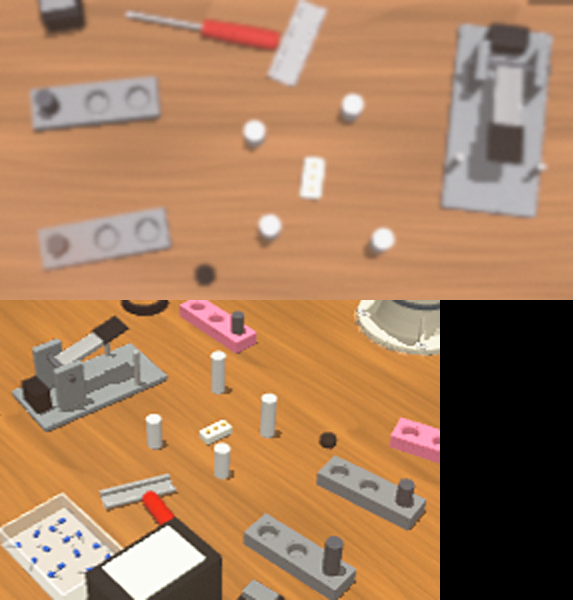

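The long spacers are at about (0.437, 0.047) and (0.422, -0.091), and the short ones at about (0.555, 0.069) and (0.588, -0.053). In the scene crop, the grey block farther from the robot, with holes near (297,549) and (269,531), has the tall post, so it is long_row. The nearer grey block is short_row. I'll write a move-planning helper and look from the wrist.

```bash
cat >> h.py <<'E'
from scipy.spatial.transform import Rotation as Rn
def plan(P,head,n,step=.048):
    """rows (rounded) to reach position P with tool-x heading `head` deg in n rows"""
    s=state();R=Rn.from_rotvec(s['tool_rot']).as_matrix();h=np.degrees(np.arctan2(R[1,0],R[0,0]))
    p=np.array(s['eef_pos']);tot=-((head-h+180)%360-180);v=(np.array(P)-p)/n;rows=[]
    for i in range(n):
        rows.append(np.round(list(R.T@v)+[tot/n],4));R=R@Rn.from_euler('z',tot/n,degrees=True).as_matrix()
    print("h",h.round(2),"step",np.linalg.norm(v).round(4),"turn",round(tot/n,2),"q",np.round(s['joints'],2).tolist())
    for r in rows: print([round(float(x),4) for x in r])
E
python3 -c "
from h import *
plan([.47,.2,.36],-90,10)"
```

```text
h -24.86 step 0.0404 turn 6.51 q [1.42, 0.26, 0.11, -0.0, -1.42, -0.28]
[0.0342, 0.0171, -0.0129, 6.5141]
[0.036, 0.0131, -0.0129, 6.5141]
[0.0372, 0.0089, -0.0129, 6.5141]
[0.038, 0.0046, -0.0129, 6.5141]
[0.0383, 0.0003, -0.0129, 6.5141]
[0.0381, -0.004, -0.0129, 6.5141]
[0.0373, -0.0083, -0.0129, 6.5141]
[0.0362, -0.0125, -0.0129, 6.5141]
[0.0345, -0.0165, -0.0129, 6.5141]
[0.0324, -0.0204, -0.0129, 6.5141]
```

Request:
{"api": "servo_tool", "payload": {
  "deltas": [
    [0.034,0.017,-0.013,6.5],
    [0.036,0.013,-0.013,6.5],
    [0.037,0.009,-0.013,6.5],
    [0.038,0.005,-0.013,6.5],
    [0.038,0,-0.013,6.5],
    [0.038,-0.004,-0.013,6.5],
    [0.037,-0.008,-0.013,6.5],
    [0.036,-0.0125,-0.013,6.5],
    [0.0345,-0.0165,-0.013,6.5],
    [0.032,-0.02,-0.013,6.5]
  ]
}}

```text
t: 1.1
eef_pos: [0.4694, 0.2001, 0.3615]
tool_rot: [2.219, -2.223, -0.0]
wrist_force: [-0.1, -0.1, 0.3]
finger_gap: 0.999
gripper_force: 0.0
```

Run:
```python
from h import *
s=state();print(np.round(s['eef_pos'],3),np.round(s['tool_rot'],3),np.round(s['joints'],2))
c=calibration("wrist");f=grab_frame("wrist");cv2.imwrite("pics/w1.png",f[:,:,::-1]);np.save("w1c.npy",c,allow_pickle=True)
R=np.array(c['R']);print("cam",(-R.T@c['t']).round(3),"axis",R[2].round(3),c['fx'],c['dist'])
```

```text
[0.469 0.2   0.361] [ 2.219 -2.223 -0.   ] [ 0.71  0.18  0.33 -0.   -1.73 -0.71]
cam [0.469 0.118 0.504] axis [ 0.     0.316 -0.949] 332.8555445070965 [-0.01118609  0.          0.          0.          0.        ]
```

View pics/w1.png

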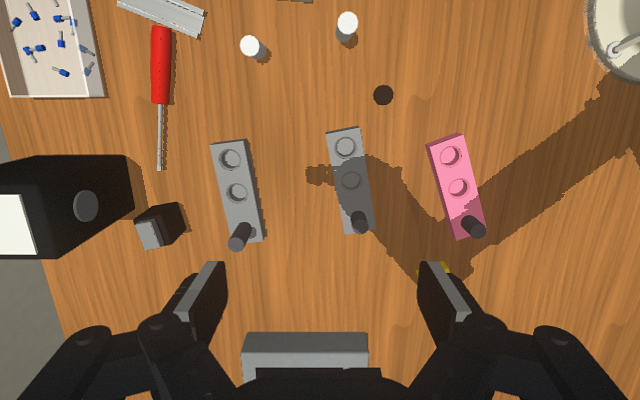

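The wrist view is sharp. The far grey block (tall post) has its holes at about (231,158) and (238,192). The near grey block has holes at about (346,147) and (351,180). Two spacers are visible, with tops at (250,45) and (347,20). I'll move so that all the spacers are in view, then fit models to both pictures.

Request:
{"api": "servo_tool", "payload": {
  "deltas": [
    [0.018,-0.002,0,0],
    [0.018,-0.002,0,0],
    [0.018,-0.002,0,0],
    [0.018,-0.002,0,0],
    [0.018,-0.002,0,0],
    [0.018,-0.002,0,0],
    [0.018,-0.002,0,0],
    [0.018,-0.002,0,0],
    [0.018,-0.002,0,0],
    [0,0,0,0]
  ]
}}

```text
t: 2.15
eef_pos: [0.4872, 0.0382, 0.3611]
tool_rot: [2.222, -2.22, -0.0]
wrist_force: [-0.6, -0.1, 0.5]
finger_gap: 1.001
gripper_force: 0.0
```

```bash
cat >> h.py <<'E'
from scipy.optimize import minimize
def circ(x,y,z,r,n=60):
    a=np.linspace(0,2*np.pi,n,endpoint=False);return np.c_[x+r*np.cos(a),y+r*np.sin(a),np.full(n,z)]
def grad(img,s=1.2):
    g=cv2.GaussianBlur(cv2.cvtColor(img,cv2.COLOR_BGR2GRAY).astype(np.float32),(0,0),s)
    return np.hypot(cv2.Sobel(g,-1,1,0),cv2.Sobel(g,-1,0,1))
def samp(G,uv): return cv2.remap(np.minimum(G,120),np.float32(uv[:,0])[:,None],np.float32(uv[:,1])[:,None],cv2.INTER_LINEAR)[:,0]
def blockpts(q,hp):
    x,y,a=q;A=np.array([[np.cos(a),-np.sin(a)],[np.sin(a),np.cos(a)]]);P=[]
    k=np.linspace(-1,1,40)
    L=[np.c_[k*.025,k*0+e] for e in(-.08,.08)]+[np.c_[k*0+e,k*.08] for e in(-.025,.025)]
    L=np.vstack(L);P.append(np.c_[L,np.full(len(L),.025)])
    for yy in(-.055,-.003): P.append(circ(0,yy,.025,.0165))
    P.append(circ(0,.055,hp,.012));P=np.vstack(P);P[:,:2]=P[:,:2]@A.T+[x,y];return P
def fit(f,q0,G,c,d=(.008,.008,.06)):
    cost=lambda q:-samp(G,proj(c,f(q))).mean();q0=np.array(q0,float);best=None
    rng=np.random.default_rng(0)
    for q in [q0]+[q0+rng.uniform(-1,1,len(q0))*np.array(d[:len(q0)]) for _ in range(150)]:
        v=cost(q)
        if best is None or v<best[0]: best=(v,q)
    sx=np.vstack([best[1]]+[best[1]+np.eye(len(q0))[i]*d[i]*.3 for i in range(len(q0))])
    r=minimize(cost,best[1],method='Nelder-Mead',options=dict(initial_simplex=sx,xatol=1e-5));return r.x,-r.fun
def spacer(h): return lambda q:np.vstack([circ(q[0],q[1],h,.012)])
E
python3 - <<'E'
from h import *
c2=calibration("wrist");f=grab_frame("wrist")[:,:,::-1].copy();cv2.imwrite("pics/w2.png",f);np.save("w2c.npy",c2,allow_pickle=True)
print(state()['eef_pos'])
c1=np.load("w1c.npy",allow_pickle=True).item();i1=cv2.imread("pics/w1.png");G1=grad(i1);G2=grad(f)
o1=i1.copy();o2=f.copy()
def draw(o,c,P):
    for u,v in proj(c,P): 
        if 0<=u<640 and 0<=v<400:o[int(round(v)),int(round(u))]=(0,255,0)
for n,q0,hp in(("long",(.5935,.2745,.14),.082),("short",(.42,.255,.14),.062)):
    for nm,G,c in(("w1",G1,c1),("w2",G2,c2)):
        q,v=fit(lambda q:blockpts(q,hp),q0,G,c);print(n,nm,q.round(4),round(v,1))
        draw(o1 if nm=="w1" else o2,c,blockpts(q,hp))
for n,q0,h in(("sa",(.555,.069),.055),("sb",(.588,-.053),.055),("la",(.437,.047),.075),("lb",(.422,-.091),.075)):
    q,v=fit(spacer(h),q0,G2,c2,(.012,.012));print(n,q.round(4),round(v,1));draw(o2,c2,spacer(h)(q))
M=np.vstack([cv2.resize(o1[100:260,180:420],(480,320),interpolation=cv2.INTER_NEAREST),cv2.resize(o2[120:400,150:570],(480,320),interpolation=cv2.INTER_NEAREST)])
cv2.imwrite("pics/fit.png",cv2.resize(M,(450,600)))
cv2.imwrite("pics/fit2.png",cv2.resize(o2,(800,500),interpolation=cv2.INTER_NEAREST))
E
```

```text
[0.48719358 0.03905366 0.36096687]
long w1 [0.5971 0.2729 0.1165] 77.0
long w2 [0.5976 0.2719 0.1159] 73.8
short w1 [0.4249 0.2553 0.1936] 61.0
short w2 [0.4253 0.2539 0.1896] 63.7
sa [0.559  0.0689] 120.0
sb [ 0.5942 -0.0531] 120.0
la [0.4394 0.0465] 119.9
lb [ 0.425  -0.0904] 120.0
```

View pics/fit2.png

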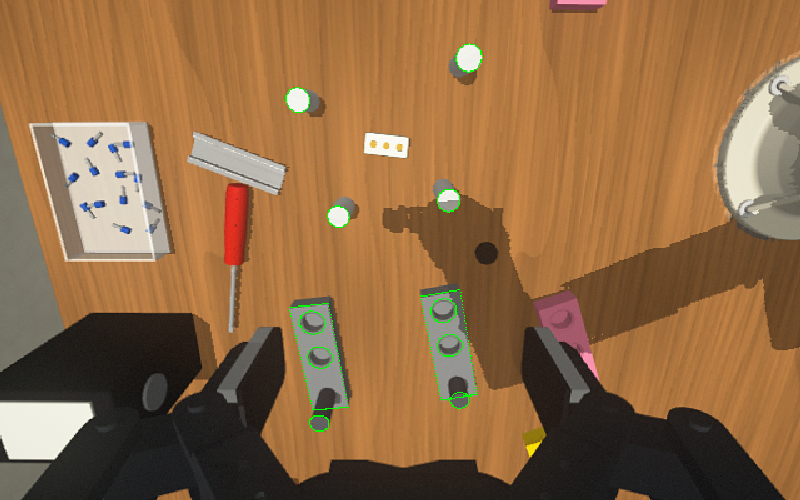

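The model outlines line up with both blocks (tall posts included) and with all four spacer tops, and the two views agree to about 1 mm. Targets:
- **long_row holes:** (.6037,.2178) and (.5976,.2694)
- **short_row holes:** (.4356,.2006) and (.4257,.2517)

All are within reach, and the spacing matches the 52 mm given. I'll start with the short spacer at (.559,.069).

```bash
cat >> h.py <<'E'
def way(W,head=None):
    """W: list of (P,n rows); heading turned in first leg"""
    s=state();R=Rn.from_rotvec(s['tool_rot']).as_matrix();h=np.degrees(np.arctan2(R[1,0],R[0,0]))
    p=np.array(s['eef_pos']);tot=0 if head is None else -((head-h+180)%360-180);out=[]
    for P,n in W:
        v=(np.array(P)-p)/n
        for i in range(n):
            out.append([round(float(x),4) for x in list(R.T@v)]+[round(tot/n,1)]);R=R@Rn.from_euler('z',tot/n,degrees=True).as_matrix()
        p=np.array(P);tot=0
    print("h",h.round(2),"p",np.round(s['eef_pos'],4),"q6",round(s['joints'][5],2),"gap",round(s['finger_gap'],3));print(out)
E
python3 -c "
from h import *
way([([.559,.069,.12],6),([.559,.069,.026],3)],-82)"
```

```text
h -89.94 p [0.4872 0.0391 0.361 ] q6 -0.4 gap 1.005
[[-0.005, -0.012, 0.0402, np.float64(-1.3)], [-0.0047, -0.0121, 0.0402, np.float64(-1.3)], [-0.0044, -0.0122, 0.0402, np.float64(-1.3)], [-0.0041, -0.0123, 0.0402, np.float64(-1.3)], [-0.0039, -0.0124, 0.0402, np.float64(-1.3)], [-0.0036, -0.0125, 0.0402, np.float64(-1.3)], [0.0, -0.0, 0.0313, 0.0], [0.0, -0.0, 0.0313, 0.0], [0.0, -0.0, 0.0313, 0.0]]
```

Request:
{"api": "servo_tool", "payload": {
  "deltas": [
    [-0.005,-0.012,0.04,-1.3],
    [-0.0047,-0.012,0.04,-1.3],
    [-0.0044,-0.0122,0.04,-1.3],
    [-0.0041,-0.0123,0.04,-1.3],
    [-0.0039,-0.0124,0.04,-1.3],
    [-0.0036,-0.0125,0.04,-1.3],
    [0,0,0.0315,0],
    [0,0,0.0315,0],
    [0,0,0.0315,0],
    [0,0,0,0]
  ],
  "fingers": 0.55
}}

```text
t: 3.2
eef_pos: [0.5554, 0.0694, 0.0222]
tool_rot: [2.364, -2.057, -0.009]
wrist_force: [-0.3, -0.0, -0.3]
finger_gap: 0.55
gripper_force: 0.0
```

Request:
{"api": "servo_tool", "payload": {
  "deltas": [
    [0,0,0,0],
    [0,0,0,0],
    [0,0,0,0],
    [0,0,0,0],
    [0,0,0,0],
    [0,0,0,0],
    [0,0,-0.03,0],
    [0,0,-0.03,0],
    [0,0,-0.02,0],
    [0,0,0,0]
  ],
  "fingers": 0.1
}}

```text
t: 4.2
eef_pos: [0.5612, 0.07, 0.1106]
tool_rot: [-2.366, 2.058, -0.006]
wrist_force: [0.5, 0.5, -1.4]
finger_gap: 0.26
gripper_force: 59.1
```

```bash
python3 -c "
from h import *
f=grab_frame('wrist');cv2.imwrite('pics/g1.png',f[:,:,::-1])
way([([.4356,.2006,.115],7),([.4356,.2006,.07],2)])"
```

```text
h -82.06 p [0.5599 0.0699 0.1085] q6 -0.26 gap 0.258
[[-0.0209, 0.015, -0.001, 0.0], [-0.0209, 0.015, -0.001, 0.0], [-0.0209, 0.015, -0.001, 0.0], [-0.0209, 0.015, -0.001, 0.0], [-0.0209, 0.015, -0.001, 0.0], [-0.0209, 0.015, -0.001, 0.0], [-0.0209, 0.015, -0.001, 0.0], [0.0, 0.0001, 0.0225, 0.0], [0.0, 0.0001, 0.0225, 0.0]]
```

View pics/g1.png

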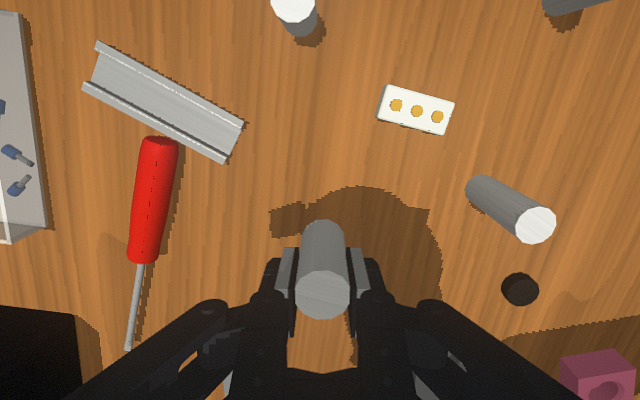

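The spacer is held upright between the pads, with its top at about (323,295). I'll check its offset from the TCP while moving on.

```bash
python3 -c "
from h import *
i=cv2.imread('pics/g1.png');c=calibration('wrist');p=state()['eef_pos']
for dz in (.027,.029,.031):
  q,v=fit(lambda q:circ(q[0],q[1],p[2]+dz,.012),p[:2],grad(i),c,(.008,.008));print(dz,(q-p[:2]).round(4),round(v,1))
"
```

```text
0.027 [-0.0002 -0.0019] 78.6
0.029 [ 0.0003 -0.0032] 67.1
0.031 [-0.0009 -0.0048] 60.0
```

Request:
{"api": "servo_tool", "payload": {
  "deltas": [
    [-0.021,0.015,-0.001,0],
    [-0.021,0.015,-0.001,0],
    [-0.021,0.015,-0.001,0],
    [-0.021,0.015,-0.001,0],
    [-0.021,0.015,-0.001,0],
    [-0.021,0.015,-0.001,0],
    [-0.0205,0.015,-0.001,0],
    [0,0,0.0225,0],
    [0,0,0.0225,0],
    [0,0,0,0]
  ]
}}

```text
t: 5.25
eef_pos: [0.432, 0.1985, 0.0653]
tool_rot: [2.364, -2.058, -0.003]
wrist_force: [-0.2, 0.6, -0.5]
finger_gap: 0.262
gripper_force: 59.1
```

```bash
python3 -c "
from h import *
grab_frame('wrist')
way([([.4356,.2006,.058],2),([.4356,.2006,.0315],5)])"
```

```text
h -82.06 p [0.4335 0.199  0.0672] q6 -0.62 gap 0.26
[[-0.0006, -0.0012, 0.0046, 0.0], [-0.0006, -0.0012, 0.0046, 0.0], [-0.0, -0.0, 0.0053, 0.0], [-0.0, -0.0, 0.0053, 0.0], [-0.0, -0.0, 0.0053, 0.0], [-0.0, -0.0, 0.0053, 0.0], [-0.0, -0.0, 0.0053, 0.0]]
```

```bash
cat >> h.py <<'E'
def settle(n=5):
    for _ in range(n): grab_frame("wrist")
    s=state();print(round(s['t'],2),np.round(s['eef_pos'],4),"F",np.round(s['wrist_force'],1),"gap",round(s['finger_gap'],3))
E
python3 -c "
from h import *
settle(4);settle(3)
way([([.4356,.2021,.058],3),([.4356,.2021,.0325],5)])"
```

```text
5.5 [0.4356 0.2005 0.0698] F [ 0.   0.1 -0.2] gap 0.26
5.65 [0.4353 0.2004 0.0695] F [ 0.4 -0.1 -0.4] gap 0.261
h -82.07 p [0.4353 0.2004 0.0695] q6 -0.62 gap 0.261
[[-0.0005, -0.0002, 0.0038, 0.0], [-0.0005, -0.0002, 0.0038, 0.0], [-0.0005, -0.0002, 0.0038, 0.0], [0.0, 0.0, 0.0051, 0.0], [0.0, 0.0, 0.0051, 0.0], [0.0, 0.0, 0.0051, 0.0], [0.0, 0.0, 0.0051, 0.0], [0.0, 0.0, 0.0051, 0.0]]
```

Request:
{"api": "servo_tool", "payload": {
  "deltas": [
    [-0.0005,-0.0002,0.004,0],
    [-0.0005,-0.0002,0.004,0],
    [-0.0005,-0.0002,0.0035,0],
    [0,0,0.005,0],
    [0,0,0.005,0],
    [0,0,0.005,0],
    [0,0,0.005,0],
    [0,0,0.005,0],
    [0,0,0,0],
    [0,0,0,0]
  ]
}}

```text
t: 6.65
eef_pos: [0.4355, 0.2018, 0.0355]
tool_rot: [-2.371, 2.06, -0.002]
wrist_force: [-11.5, -2.8, 30.5]
finger_gap: 0.26
gripper_force: 62.5
```

```bash
python3 -c "
from h import *
settle(2)"
```

```text
6.75 [0.4355 0.2018 0.0354] F [-12.6  -2.   30.7] gap 0.263
```

Request:
{"api": "servo_tool", "payload": {
  "deltas": [
    [0,0.0005,-0.001,0],
    [0,0.0005,-0.001,0],
    [0,0,0.001,0],
    [0,0,0,0],
    [0,0,0,0],
    [0,0,0,0],
    [0,0,0,0],
    [0,0,0,0],
    [0,0,0,0],
    [0,0,0,0]
  ]
}}

```text
t: 7.75
eef_pos: [0.4352, 0.2019, 0.0355]
tool_rot: [-2.37, 2.059, -0.002]
wrist_force: [-5.5, -3.2, 20.2]
finger_gap: 0.263
gripper_force: 61.3
```

Request:
{"api": "servo_tool", "payload": {
  "deltas": [
    [0,0,0,0],
    [0,0,0,0],
    [0,0,0,0],
    [0,0,-0.02,0],
    [0,0,-0.04,0],
    [0,0,-0.04,0],
    [0,0,-0.03,0],
    [0,0,0,0],
    [0,0,0,0],
    [0,0,0,0]
  ],
  "fingers": 0.55
}}

```text
t: 8.75
eef_pos: [0.4336, 0.2012, 0.1619]
tool_rot: [2.368, -2.061, -0.001]
wrist_force: [0.2, -0.3, 0.1]
finger_gap: 0.556
gripper_force: 0.0
```

```bash
python3 -c "
from h import *
settle(2)
c=calibration('wrist');f=grab_frame('wrist')[:,:,::-1].copy();cv2.imwrite('pics/r1.png',f);G=np.minimum(grad(f,.8),999)
for z in(.058,.062,.066): 
  q,v=fit(lambda q:circ(q[0],q[1],z,.012),(.4356,.2006),G,c,(.006,.006));print(z,q.round(4),v)
u,v=proj(c,[[.4356,.2006,.06]])[0].astype(int);print(u,v)
cv2.imwrite('pics/r1c.png',cv2.resize(f[max(0,v-80):v+80,max(0,u-100):u+100],(600,480),interpolation=cv2.INTER_CUBIC))
way([([.5942,-.053,.12],8)])"
```

```text
8.85 [0.4337 0.2012 0.1619] F [-0.3 -0.1  0.6] gap 0.548
0.058 [0.4347 0.2016] 119.91437530517578
0.062 [0.4349 0.2002] 119.85888671875
0.066 [0.435  0.1989] 118.66848754882812
318 197
h -82.06 p [0.4338 0.2012 0.1621] q6 -0.62 gap 0.547
[[0.0342, -0.0155, 0.0053, 0.0], [0.0342, -0.0155, 0.0053, 0.0], [0.0342, -0.0155, 0.0053, 0.0], [0.0342, -0.0155, 0.0053, 0.0], [0.0342, -0.0155, 0.0053, 0.0], [0.0342, -0.0155, 0.0053, 0.0], [0.0342, -0.0155, 0.0053, 0.0], [0.0342, -0.0155, 0.0053, 0.0]]
```

View pics/r1c.png

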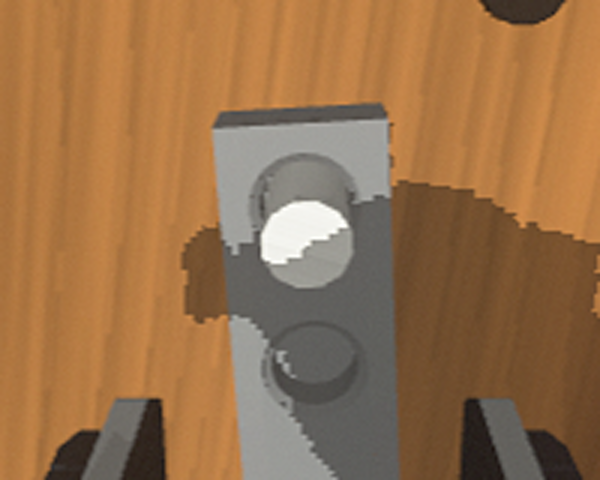

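The spacer stands upright in hole 0 of the short row, and the contact height of 0.0355 matches the hole floor. Next is the second short spacer.

Request:
{"api": "servo_tool", "payload": {
  "deltas": [
    [0.0391,-0.0177,0.006,0],
    [0.0391,-0.0177,0.006,0],
    [0.0391,-0.0177,0.006,0],
    [0.0391,-0.0177,0.006,0],
    [0.0391,-0.0177,0.006,0],
    [0.0391,-0.0177,0.006,0],
    [0.0391,-0.0177,0.006,0],
    [0,0,0.031,0],
    [0,0,0.031,0],
    [0,0,0.031,0]
  ]
}}

```text
t: 9.9
eef_pos: [0.5944, -0.053, 0.0262]
tool_rot: [2.368, -2.063, -0.001]
wrist_force: [0.3, -0.1, 0.4]
finger_gap: 0.552
gripper_force: 0.0
```

```bash
python3 -c "
from h import *
settle(5)"
```

```text
10.15 [ 0.5957 -0.0524  0.0296] F [0.5 0.6 0.1] gap 0.55
```

Request:
{"api": "servo_tool", "payload": {
  "deltas": [
    [0,0,0,0],
    [0,0,0,0],
    [0,0,0,0],
    [0,0,0,0],
    [0,0,0,0],
    [0,0,-0.03,0],
    [0,0,-0.03,0],
    [0,0,-0.03,0],
    [0,0,0,0],
    [0,0,0,0]
  ],
  "fingers": 0.1
}}

```text
t: 11.15
eef_pos: [0.5951, -0.0521, 0.1192]
tool_rot: [-2.368, 2.061, -0.002]
wrist_force: [0.3, -0.3, -1.2]
finger_gap: 0.261
gripper_force: 58.8
```

```bash
python3 -c "
from h import *
settle(3)
c=calibration('wrist');f=grab_frame('wrist')[:,:,::-1].copy();p=state()['eef_pos']
for dz in (.024,.026,.028):
  q,v=fit(lambda q:circ(q[0],q[1],p[2]+dz,.012),p[:2],grad(f),c,(.008,.008));print(dz,(q-p[:2]).round(4),round(v,1))
way([([.4257,.2525,.115],9)])"
```

```text
11.3 [ 0.594  -0.0523  0.1171] F [-0.3 -0.1 -1.8] gap 0.253
0.024 [-0.0002 -0.0006] 87.7
0.026 [-0.0001 -0.002 ] 80.0
0.028 [ 0.0006 -0.0031] 70.6
h -82.06 p [ 0.594  -0.0523  0.1171] q6 -0.04 gap 0.255
[[-0.0361, 0.0138, 0.0003, 0.0], [-0.0361, 0.0138, 0.0003, 0.0], [-0.0361, 0.0138, 0.0003, 0.0], [-0.0361, 0.0138, 0.0003, 0.0], [-0.0361, 0.0138, 0.0003, 0.0], [-0.0361, 0.0138, 0.0003, 0.0], [-0.0361, 0.0138, 0.0003, 0.0], [-0.0361, 0.0138, 0.0003, 0.0], [-0.0361, 0.0138, 0.0003, 0.0]]
```

Request:
{"api": "servo_tool", "payload": {
  "deltas": [
    [-0.036,0.0138,0,0],
    [-0.036,0.0138,0,0],
    [-0.036,0.0138,0,0],
    [-0.036,0.0138,0,0],
    [-0.036,0.0138,0,0],
    [-0.036,0.0138,0,0],
    [-0.036,0.0138,0,0],
    [-0.036,0.0138,0,0],
    [-0.037,0.0138,0,0],
    [0,0,0.02,0]
  ]
}}

```text
t: 12.35
eef_pos: [0.4267, 0.2568, 0.0998]
tool_rot: [-2.371, 2.053, -0.001]
wrist_force: [0.2, -0.9, -1.6]
finger_gap: 0.258
gripper_force: 58.9
```

```bash
python3 -c "
from h import *
settle(6)
way([([.4257,.2527,.072],3),([.4257,.2527,.0345],5)])"
```

```text
12.65 [0.4275 0.2519 0.0988] F [-0.1  0.  -0.9] gap 0.258
h -82.11 p [0.4275 0.2519 0.0988] q6 -0.71 gap 0.258
[[-0.0003, 0.0006, 0.0089, 0.0], [-0.0003, 0.0006, 0.0089, 0.0], [-0.0003, 0.0006, 0.0089, 0.0], [-0.0, 0.0, 0.0075, 0.0], [-0.0, 0.0, 0.0075, 0.0], [-0.0, 0.0, 0.0075, 0.0], [-0.0, 0.0, 0.0075, 0.0], [-0.0, 0.0, 0.0075, 0.0]]
```

Request:
{"api": "servo_tool", "payload": {
  "deltas": [
    [-0.0003,0.0008,0.009,0],
    [-0.0003,0.0008,0.009,0],
    [-0.0003,0.0008,0.009,0],
    [0,0,0.007,0],
    [0,0,0.007,0],
    [0,0,0.007,0],
    [0,0,0.007,0],
    [0,0,0.007,0],
    [0,0,0,0],
    [0,0,0,0]
  ]
}}

```text
t: 13.65
eef_pos: [0.4249, 0.2533, 0.0372]
tool_rot: [-2.37, 2.061, -0.001]
wrist_force: [-1.8, -1.4, 8.0]
finger_gap: 0.256
gripper_force: 60.0
```

```bash
python3 -c "
from h import *
settle(2)"
```

```text
13.75 [0.4249 0.2533 0.0373] F [-2.  -0.4  8.8] gap 0.259
```

Request:
{"api": "servo_tool", "payload": {
  "deltas": [
    [0,0,0,0],
    [0,0,0,0],
    [0,0,0,0],
    [0,0,-0.02,0],
    [0,0,-0.04,0],
    [0,0,-0.04,0],
    [0.03,0.002,0,0],
    [0.03,0.002,0,0],
    [0.03,0.002,0,0],
    [0,0,0,0]
  ],
  "fingers": 0.55
}}

```text
t: 14.75
eef_pos: [0.4304, 0.1604, 0.1361]
tool_rot: [2.367, -2.065, -0.0]
wrist_force: [0.8, 0.7, 1.2]
finger_gap: 0.55
gripper_force: 0.0
```

```bash
python3 -c "
from h import *
settle(3)
c=calibration('wrist');f=grab_frame('wrist')[:,:,::-1].copy();G=grad(f,.8)
for z in(.062,): 
 for q0 in((.4356,.2006),(.4257,.2517)):
  q,v=fit(lambda q:circ(q[0],q[1],z,.012),q0,G,c,(.006,.006));print(z,q.round(4),v)
q,v=fit(spacer(.075),(.4394,.0465),G,c,(.006,.006));print('la',q.round(4),v)
way([([.4394,.0465,.125],6),([.4394,.0465,.04],3)])"
```

```text
14.9 [0.431  0.1632 0.1362] F [-0.6  0.2 -0.3] gap 0.548
0.062 [0.4348 0.2006] 92.02346801757812
0.062 [0.424  0.2523] 120.0
la [0.4391 0.0472] 103.52613830566406
h -82.04 p [0.4309 0.1635 0.1362] q6 -0.57 gap 0.55
[[0.0195, 0.0013, 0.0019, 0.0], [0.0195, 0.0013, 0.0019, 0.0], [0.0195, 0.0013, 0.0019, 0.0], [0.0195, 0.0013, 0.0019, 0.0], [0.0195, 0.0013, 0.0019, 0.0], [0.0195, 0.0013, 0.0019, 0.0], [0.0, -0.0, 0.0283, 0.0], [0.0, -0.0, 0.0283, 0.0], [0.0, -0.0, 0.0283, 0.0]]
```

Request:
{"api": "servo_tool", "payload": {
  "deltas": [
    [0.0195,0.0013,0.002,0],
    [0.0195,0.0013,0.002,0],
    [0.0195,0.0013,0.002,0],
    [0.0195,0.0013,0.002,0],
    [0.0195,0.0013,0.002,0],
    [0.019,0.0013,0.002,0],
    [0,0,0.028,0],
    [0,0,0.028,0],
    [0,0,0.028,0],
    [0,0,0,0]
  ]
}}

```text
t: 15.95
eef_pos: [0.4367, 0.0462, 0.0372]
tool_rot: [2.365, -2.058, -0.006]
wrist_force: [-1.2, -0.3, 0.3]
finger_gap: 0.552
gripper_force: 0.0
```

```bash
python3 -c "
from h import *
settle(5)"
```

```text
16.2 [0.4405 0.0473 0.0418] F [-0.3  0.2  1.2] gap 0.548
```

Request:
{"api": "servo_tool", "payload": {
  "deltas": [
    [0,0,0,0],
    [0,0,0,0],
    [0,0,0,0],
    [0,0,0,0],
    [0,0,0,0],
    [0,0,-0.04,0],
    [0,0,-0.04,0],
    [0,0,-0.03,0],
    [0,0,0,0],
    [0,0,0,0]
  ],
  "fingers": 0.1
}}

```text
t: 17.2
eef_pos: [0.4392, 0.0467, 0.1505]
tool_rot: [-2.369, 2.062, 0.0]
wrist_force: [-0.5, -0.6, -2.0]
finger_gap: 0.263
gripper_force: 59.1
```

```bash
python3 -c "
from h import *
settle(3)
c=calibration('wrist');f=grab_frame('wrist')[:,:,::-1].copy();p=state()['eef_pos']
for dz in (.031,.033,.035):
  q,v=fit(lambda q:circ(q[0],q[1],p[2]+dz,.012),p[:2],grad(f),c,(.008,.008));print(dz,(q-p[:2]).round(4),round(v,1))
way([([.6037,.2188,.15],8)])"
```

```text
17.35 [0.4383 0.0462 0.149 ] F [-0.5  0.8 -2. ] gap 0.267
0.031 [-0.0007  0.0019] 82.7
0.033 [-0.0005  0.0005] 80.5
0.035 [-0.0002 -0.0009] 73.8
h -82.07 p [0.4384 0.0462 0.149 ] q6 -0.32 gap 0.261
[[-0.0185, -0.0234, -0.0002, 0.0], [-0.0185, -0.0234, -0.0002, 0.0], [-0.0185, -0.0234, -0.0002, 0.0], [-0.0185, -0.0234, -0.0002, 0.0], [-0.0185, -0.0234, -0.0002, 0.0], [-0.0185, -0.0234, -0.0002, 0.0], [-0.0185, -0.0234, -0.0002, 0.0], [-0.0185, -0.0234, -0.0002, 0.0]]
```

Request:
{"api": "servo_tool", "payload": {
  "deltas": [
    [-0.0185,-0.0233,0,0],
    [-0.0185,-0.0233,0,0],
    [-0.0185,-0.0233,0,0],
    [-0.0185,-0.0233,0,0],
    [-0.0185,-0.0233,0,0],
    [-0.0185,-0.0233,0,0],
    [-0.0185,-0.0233,0,0],
    [-0.0185,-0.0233,0,0],
    [0,0,0.03,0],
    [0,0,0.02,0]
  ]
}}

```text
t: 18.4
eef_pos: [0.6028, 0.2192, 0.0968]
tool_rot: [2.368, -2.06, -0.003]
wrist_force: [-1.1, -0.2, -1.3]
finger_gap: 0.261
gripper_force: 59.3
```

```bash
python3 -c "
from h import *
settle(6)
way([([.6027,.218,.08],3),([.6027,.218,.0455],5)])"
```

```text
18.7 [0.6042 0.219  0.1017] F [ 0.5 -0.1 -0.5] gap 0.261
h -82.04 p [0.6042 0.219  0.1017] q6 -0.45 gap 0.261
[[0.0003, 0.0005, 0.0072, 0.0], [0.0003, 0.0005, 0.0072, 0.0], [0.0003, 0.0005, 0.0072, 0.0], [0.0, 0.0, 0.0069, 0.0], [0.0, 0.0, 0.0069, 0.0], [0.0, 0.0, 0.0069, 0.0], [0.0, 0.0, 0.0069, 0.0], [0.0, 0.0, 0.0069, 0.0]]
```

Request:
{"api": "servo_tool", "payload": {
  "deltas": [
    [0.0003,0.0005,0.0072,0],
    [0.0003,0.0005,0.0072,0],
    [0.0003,0.0005,0.0072,0],
    [0,0,0.007,0],
    [0,0,0.007,0],
    [0,0,0.007,0],
    [0,0,0.007,0],
    [0,0,0.0065,0],
    [0,0,0,0],
    [0,0,0,0]
  ]
}}

```text
t: 19.7
eef_pos: [0.6036, 0.2182, 0.0483]
tool_rot: [-2.368, 2.058, -0.005]
wrist_force: [-5.0, 0.2, 20.8]
finger_gap: 0.259
gripper_force: 62.3
```

```bash
python3 -c "
from h import *
settle(2)"
```

```text
19.8 [0.6036 0.2183 0.0483] F [-6.4 -0.5 21. ] gap 0.266
```

Request:
{"api": "servo_tool", "payload": {
  "deltas": [
    [0,0,0,0],
    [0,0,0,0],
    [0,0,0,0],
    [0,0,-0.03,0],
    [0,0,-0.04,0],
    [0,0,-0.04,0],
    [0.03,0.023,0,0],
    [0.03,0.023,0,0],
    [0.03,0.023,0,0],
    [0,0,0,0]
  ],
  "fingers": 0.55
}}

```text
t: 20.8
eef_pos: [0.5439, 0.1159, 0.1541]
tool_rot: [2.366, -2.064, -0.001]
wrist_force: [-0.1, 0.6, 1.0]
finger_gap: 0.552
gripper_force: 0.0
```

```bash
python3 -c "
from h import *
settle(4)
c=calibration('wrist');f=grab_frame('wrist')[:,:,::-1].copy();G=grad(f,.8)
q,v=fit(spacer(.082),(.6037,.2178),G,c,(.006,.006));print('placed',q.round(4),v)
way([([.4253,-.0904,.135],6),([.4253,-.0904,.04],3)])"
```

```text
21.0 [0.5464 0.1195 0.1538] F [1.  0.1 0.2] gap 0.556
placed [0.6083 0.2073] 35.65018844604492
h -82.03 p [0.5465 0.1197 0.1537] q6 -0.36 gap 0.551
[[0.0319, 0.0249, 0.0031, 0.0], [0.0319, 0.0249, 0.0031, 0.0], [0.0319, 0.0249, 0.0031, 0.0], [0.0319, 0.0249, 0.0031, 0.0], [0.0319, 0.0249, 0.0031, 0.0], [0.0319, 0.0249, 0.0031, 0.0], [-0.0, -0.0, 0.0317, 0.0], [-0.0, -0.0, 0.0317, 0.0], [-0.0, -0.0, 0.0317, 0.0]]
```

Request:
{"api": "servo_tool", "payload": {
  "deltas": [
    [0.032,0.025,0.003,0],
    [0.032,0.025,0.003,0],
    [0.032,0.025,0.003,0],
    [0.032,0.025,0.003,0],
    [0.032,0.025,0.003,0],
    [0.0315,0.0245,0.003,0],
    [0,0,0.03,0],
    [0,0,0.033,0],
    [0,0,0.033,0],
    [0,0,0,0]
  ]
}}

```text
t: 22.05
eef_pos: [0.4216, -0.0911, 0.0366]
tool_rot: [2.365, -2.059, -0.01]
wrist_force: [-0.1, -0.4, 1.4]
finger_gap: 0.552
gripper_force: 0.0
```

```bash
python3 -c "
from h import *
settle(5)"
```

```text
22.3 [ 0.4263 -0.0909  0.0419] F [-0.2 -0.4  0.8] gap 0.549
```

Request:
{"api": "servo_tool", "payload": {
  "deltas": [
    [0,0,0,0],
    [0,0,0,0],
    [0,0,0,0],
    [0,0,0,0],
    [0,0,0,0],
    [0,0,-0.04,0],
    [0,0,-0.04,0],
    [0,0,-0.03,0],
    [0,0,0,0],
    [0,0,0,0]
  ],
  "fingers": 0.1
}}

```text
t: 23.3
eef_pos: [0.4246, -0.091, 0.1505]
tool_rot: [-2.369, 2.062, -0.001]
wrist_force: [-0.5, 0.3, -1.4]
finger_gap: 0.264
gripper_force: 58.9
```

```bash
python3 -c "
from h import *
settle(3)
c=calibration('wrist');f=grab_frame('wrist')[:,:,::-1].copy();p=state()['eef_pos']
for dz in (.031,.033,.035):
  q,v=fit(lambda q:circ(q[0],q[1],p[2]+dz,.012),p[:2],grad(f),c,(.008,.008));print(dz,(q-p[:2]).round(4),round(v,1))
way([([.5976,.2694,.15],10)])"
```

```text
23.45 [ 0.4236 -0.0912  0.1489] F [ 0.2  0.  -0.5] gap 0.272
0.031 [-0.0007  0.0024] 89.4
0.033 [-0.0004  0.001 ] 87.0
0.035 [-0.0002 -0.0005] 79.5
h -82.06 p [ 0.4237 -0.0912  0.149 ] q6 -0.01 gap 0.263
[[-0.0333, -0.0222, -0.0002, 0.0], [-0.0333, -0.0222, -0.0002, 0.0], [-0.0333, -0.0222, -0.0002, 0.0], [-0.0333, -0.0222, -0.0002, 0.0], [-0.0333, -0.0222, -0.0002, 0.0], [-0.0333, -0.0222, -0.0002, 0.0], [-0.0333, -0.0222, -0.0002, 0.0], [-0.0333, -0.0222, -0.0002, 0.0], [-0.0333, -0.0222, -0.0002, 0.0], [-0.0333, -0.0222, -0.0002, 0.0]]
```

Request:
{"api": "servo_tool", "payload": {
  "deltas": [
    [-0.0333,-0.0222,0,0],
    [-0.0333,-0.0222,0,0],
    [-0.0333,-0.0222,0,0],
    [-0.0333,-0.0222,0,0],
    [-0.0333,-0.0222,0,0],
    [-0.0333,-0.0222,0,0],
    [-0.0333,-0.0222,0,0],
    [-0.0333,-0.0222,0,0],
    [-0.0333,-0.0222,0,0],
    [-0.0333,-0.0222,0,0]
  ]
}}

```text
t: 24.5
eef_pos: [0.5985, 0.2705, 0.1486]
tool_rot: [2.368, -2.06, -0.001]
wrist_force: [1.6, -0.1, -0.3]
finger_gap: 0.267
gripper_force: 58.9
```

```bash
python3 -c "
from h import *
settle(6)
way([([.5971,.2693,.075],5),([.5971,.2693,.046],4)])"
```

```text
24.8 [0.598  0.2685 0.1494] F [-0.4 -1.2 -0. ] gap 0.267
h -82.07 p [0.598  0.2685 0.1494] q6 -0.52 gap 0.267
[[-0.0002, 0.0001, 0.0149, 0.0], [-0.0002, 0.0001, 0.0149, 0.0], [-0.0002, 0.0001, 0.0149, 0.0], [-0.0002, 0.0001, 0.0149, 0.0], [-0.0002, 0.0001, 0.0149, 0.0], [-0.0, -0.0, 0.0072, 0.0], [-0.0, -0.0, 0.0072, 0.0], [-0.0, -0.0, 0.0072, 0.0], [-0.0, -0.0, 0.0072, 0.0]]
```

Request:
{"api": "servo_tool", "payload": {
  "deltas": [
    [-0.0002,0.0002,0.015,0],
    [-0.0002,0.0002,0.015,0],
    [-0.0002,0.0002,0.015,0],
    [-0.0002,0.0001,0.015,0],
    [-0.0002,0.0001,0.0145,0],
    [0,0,0.007,0],
    [0,0,0.007,0],
    [0,0,0.007,0],
    [0,0,0.007,0],
    [0,0,0,0]
  ]
}}

```text
t: 25.8
eef_pos: [0.598, 0.2703, 0.0485]
tool_rot: [-2.369, 2.061, -0.001]
wrist_force: [-0.4, -0.6, 2.8]
finger_gap: 0.26
gripper_force: 59.4
```

```bash
python3 -c "
from h import *
settle(3)"
```

```text
25.95 [0.598  0.2703 0.0485] F [-0.1 -0.1  3.7] gap 0.263
```

Request:
{"api": "servo_tool", "payload": {
  "deltas": [
    [0,0,0,0],
    [0,0,0,0],
    [0,0,0,0],
    [0,0,-0.03,0],
    [0,0,-0.045,0],
    [0,0,-0.045,0],
    [0.03,0.0,-0.025,0],
    [0.03,0.0,-0.025,0],
    [0.03,0.0,-0.025,0],
    [0,0,0,0]
  ],
  "fingers": 0.55
}}

```text
t: 26.95
eef_pos: [0.612, 0.1781, 0.2476]
tool_rot: [-2.362, 2.062, -0.007]
wrist_force: [0.5, 1.3, 0.7]
finger_gap: 0.545
gripper_force: 0.0
```

```bash
python3 -c "
from h import *
settle(4)
f=grab_frame('wrist')[:,:,::-1].copy();t=grab_frame('scene')[:,:,::-1];w=f
c=calibration('wrist');G=grad(f,.8)
for z,q0 in((.082,(.6037,.2178)),(.082,(.5976,.2694)),(.062,(.4356,.2006)),(.062,(.4257,.2517))):
  q,v=fit(spacer(z),q0,G,c,(.006,.006));print(z,q.round(4),round(v,1))
a=cv2.resize(w,(640,400));b=cv2.resize(t[200:320,300:480],(300,200),interpolation=cv2.INTER_CUBIC)
M=np.zeros((600,640,3),np.uint8);M[:400]=a;M[400:,:300]=b;cv2.imwrite('pics/chk.png',M)
way([([.56,-.16,.36],9)],-90)"
```

```text
27.15 [0.6093 0.1815 0.2413] F [ 0.  -0.2  0.4] gap 0.549
0.082 [0.603  0.2185] 87.3
0.082 [0.5979 0.2712] 111.7
0.062 [0.4347 0.2006] 120.0
0.062 [0.4239 0.2523] 120.0
h -82.0 p [0.6093 0.1817 0.2413] q6 -0.4 gap 0.55
[[0.0368, 0.0107, -0.0131, np.float64(0.9)], [0.037, 0.0102, -0.0131, np.float64(0.9)], [0.0372, 0.0096, -0.0131, np.float64(0.9)], [0.0373, 0.009, -0.0131, np.float64(0.9)], [0.0374, 0.0084, -0.0131, np.float64(0.9)], [0.0376, 0.0079, -0.0131, np.float64(0.9)], [0.0377, 0.0073, -0.0131, np.float64(0.9)], [0.0378, 0.0067, -0.0131, np.float64(0.9)], [0.0379, 0.0061, -0.0131, np.float64(0.9)]]
```

View pics/chk.png

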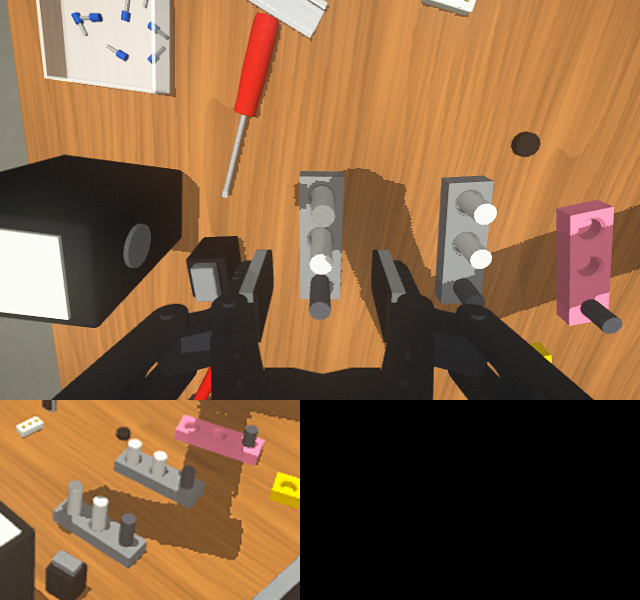

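All four spacers stand in their rows: the wrist view shows their tops at (322,213), (320,263), (484,214) and (480,258). In the scene inset the tops line up in height with the posts. Next, the station.

Request:
{"api": "servo_tool", "payload": {
  "deltas": [
    [0.037,0.0105,-0.013,0.9],
    [0.037,0.01,-0.013,0.9],
    [0.037,0.0095,-0.013,0.9],
    [0.037,0.009,-0.013,0.9],
    [0.0375,0.0085,-0.013,0.9],
    [0.0375,0.008,-0.013,0.9],
    [0.0375,0.0075,-0.013,0.9],
    [0.0375,0.0065,-0.013,0.9],
    [0.0375,0.006,-0.013,0.8],
    [0,0,0,0]
  ],
  "fingers": 0
}}

```text
t: 28.25
eef_pos: [0.5598, -0.163, 0.361]
tool_rot: [2.216, -2.227, 0.004]
wrist_force: [1.3, 0.8, -0.2]
finger_gap: -0.002
gripper_force: 0.0
```

```bash
python3 -c "
from h import *
settle(5)
c=calibration('wrist');f=grab_frame('wrist')[:,:,::-1].copy();cv2.imwrite('pics/st.png',f);np.save('stc.npy',c,allow_pickle=True)"
```

```text
28.5 [ 0.5602 -0.1583  0.3588] F [-0.4 -1.  -0.2] gap -0.0
```

View pics/st.png

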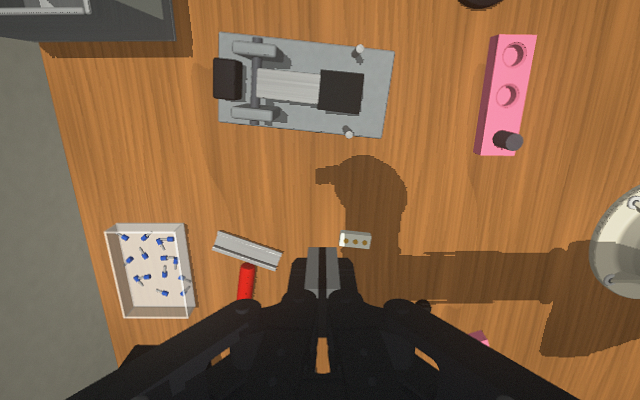

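The picture shows the released lever, with its pad centred at about (341,92). The pin tops are at about (359,48) and (348,133), and the base plate corners at about (220,32), (394,52), (381,138) and (218,123).

```bash
python3 -c "
from h import *
c=np.load('stc.npy',allow_pickle=True).item()
b=back(c,[[220,32],[394,52],[381,138],[218,123]],.012)[:,:2];print('sides',[np.linalg.norm(b[i]-b[i-1]).round(3) for i in range(4)])
p=back(c,[[359,48],[348,133]],.08)[:,:2];d=p[1]-p[0];print('pins',p.round(4),'dist',np.linalg.norm(d).round(4))
m=p.mean(0);yv=d/np.linalg.norm(d);xv=np.array([yv[1],-yv[0]]);print('yaw',np.degrees(np.arctan2(xv[1],xv[0])).round(1),'origin',(m+.12*xv).round(4),'pad half-way',(m+.015*xv).round(4),'base mid',b.mean(0).round(4))
print('pad seen',back(c,[[341,92]],.106).round(4))
way([((m+.015*xv).tolist()+[.14],8)])"
```

```text
sides [np.float64(0.12), np.float64(0.235), np.float64(0.117), np.float64(0.237)]
pins [[ 0.5166 -0.2833]
 [ 0.5269 -0.1853]] dist 0.0985
yaw -6.0 origin [ 0.6411 -0.2469] pad half-way [ 0.5367 -0.2359] base mid [ 0.585  -0.2388]
pad seen [[ 0.5381 -0.2348  0.106 ]]
h -89.95 p [ 0.5602 -0.1583  0.3589] q6 0.01 gap 0.003
[[0.0097, 0.0029, 0.0274, 0.0], [0.0097, 0.0029, 0.0274, 0.0], [0.0097, 0.0029, 0.0274, 0.0], [0.0097, 0.0029, 0.0274, 0.0], [0.0097, 0.0029, 0.0274, 0.0], [0.0097, 0.0029, 0.0274, 0.0], [0.0097, 0.0029, 0.0274, 0.0], [0.0097, 0.0029, 0.0274, 0.0]]
```

Request:
{"api": "servo_tool", "payload": {
  "deltas": [
    [0.0097,0.003,0.027,0],
    [0.0097,0.003,0.027,0],
    [0.0097,0.003,0.027,0],
    [0.0097,0.003,0.027,0],
    [0.0097,0.003,0.027,0],
    [0.0097,0.003,0.027,0],
    [0.0097,0.003,0.027,0],
    [0.0097,0.0025,0.027,0],
    [0,0,0,0],
    [0,0,0,0]
  ],
  "fingers": 0
}}

```text
t: 29.55
eef_pos: [0.5367, -0.2366, 0.1441]
tool_rot: [2.221, -2.221, -0.0]
wrist_force: [0.7, -0.8, 1.0]
finger_gap: 0.003
gripper_force: 0.0
```

```bash
python3 -c "
from h import *
settle(6)"
```

```text
29.85 [ 0.5372 -0.2368  0.1449] F [ 0.2 -0.9 -0.2] gap -0.0
```

Request:
{"api": "servo_tool", "payload": {
  "deltas": [
    [0,0,0.01,0],
    [0,0,0.01,0],
    [0,0,0.01,0],
    [0,0,0.005,0],
    [0,0,0.005,0],
    [0,0,0.005,0],
    [0,0,0.005,0],
    [0,0,0.004,0],
    [0,0,0.004,0],
    [0,0,0.003,0]
  ]
}}

```text
t: 30.85
eef_pos: [0.5357, -0.2373, 0.083]
tool_rot: [2.22, -2.222, -0.001]
wrist_force: [-3.7, 0.1, 7.6]
finger_gap: -0.002
gripper_force: 3.9
```

```bash
python3 -c "
from h import *
settle(6)"
```

```text
31.15 [ 0.5357 -0.2373  0.0833] F [-4.4  1.1  7.6] gap -0.002
```

Request:
{"api": "servo_tool", "payload": {
  "deltas": [
    [0,0,0.001,0],
    [0,0,0.001,0],
    [0,0,0.001,0],
    [0,0,0.0005,0],
    [0,0,0,0],
    [0,0,0,0],
    [0,0,0,0],
    [0,0,0,0],
    [0,0,0,0],
    [0,0,0,0]
  ]
}}

```text
t: 32.15
eef_pos: [0.5356, -0.2373, 0.0799]
tool_rot: [2.22, -2.222, -0.001]
wrist_force: [-5.1, 0.7, 9.0]
finger_gap: -0.002
gripper_force: 4.3
```

```bash
python3 -c "
from h import *
settle(4)
f=grab_frame('wrist')[:,:,::-1];t=grab_frame('scene')[:,:,::-1]
M=np.zeros((600,640,3),np.uint8);M[:300,:480]=cv2.resize(f,(480,300));M[300:]=cv2.resize(t[150:280,205:435],(640,300),interpolation=cv2.INTER_CUBIC);cv2.imwrite('pics/end.png',M)"
```

```text
32.35 [ 0.5356 -0.2373  0.0799] F [-5.4  0.1  8.7] gap 0.003
```

View pics/end.png

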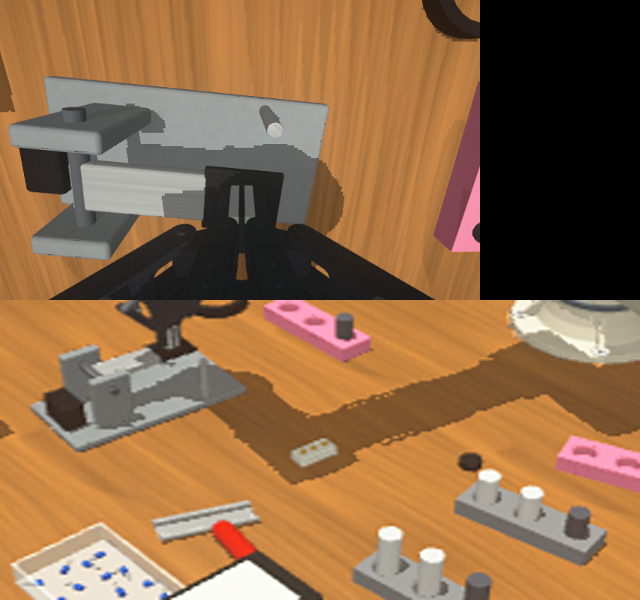

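The tips press the pad at z = 0.080 with about 8.7 N, which matches the half-way spring force. The lever arm looks level, and all four spacers match their posts in height, so I'm handing in the job.

```bash
python3 -c "
from plant import *
print(finish_job())"
```

```text
the job is handed in; nothing more can be done
None
```

I handed the job in at about 32 s: all four spacers are down in their matching rows, and the fingers are holding the lever level at half-way with about 8.7 N; the judge returned no verdict.

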